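# Swing the sorting chute to the core tin and lock it

### The arm

A 6-joint arm with a two-finger parallel gripper is mounted at the origin on a cart in front of the work surface, level with it; the furniture and walls round the work are solid. World frame = base frame: x ahead of the robot, y to its left, z up, the work surface at z = 0. Lengths are in m, angles in rad, forces in N, time in s.
With the tool pointing down it reaches from about 0.375 to 0.925 m from the base axis. Payload 5.7 kg.
Tool frame: the origin (TCP) lies midway between the tips of the shut fingers; the grasp point (between the pads) lies 19 mm behind it; z points along the fingers, y is the line along which they close (so a half turn about z gives the same grasp; the last joint's range is limited). The gripper opens to 88 mm and grips with 3 to 60 N. Pads are 20 mm wide; open, the fingers measure 115 mm over their backs; the gripper's body (75 mm by 178 mm) begins 61 mm behind the grasp point.
Start: joints at [-1.414, 0.359, 1.51, -0, 1.272, -0.115], TCP at [0.161, -0.578, 0.223] pointing down, gripper open.
Joint ranges: [-2.97, 2.97], [-1.01, 2.36], [0.21, 2.38], [-0.96, 4.11], [0.2, 2.71], [-2.98, 2.98]. Speed limits (rad/s): [2.39, 2.39, 3.14, 3.14, 3.14, 3.14].

### API

Orientations are given as a unit quaternion [x, y, z, w].
In Python, from bench import move_ptp, servo_line, goto_joints, move_gripper, sleep, inverse_kinematics, capture, PlanningError, close_job, spot_in, silhouettes, current_clock, current_joint_pos, current_qvel, current_joint_torque, current_position, current_orientation, current_force, current_torque, current_finger_gap, current_grip_force gives the robot as it stands. Calls block until the motion is done:
- move_ptp(position, orientation): joint-space move of the TCP to a pose.
- servo_line(position, orientation=None, rate=0.15, contact_N=None): straight line of the TCP; orientation=None keeps the orientation; rate is the mean speed in m/s. With contact_N (N) it stops when the force on the tool has changed by that much, and returns True; else False.
- goto_joints(angles): joint-space move.
- move_gripper(opening): finger opening in m; the grip force is fixed at half the most; returns when the fingers have stopped.
- sleep(seconds).
- inverse_kinematics(position, orientation): joint angles nearest the present ones, or None.
- capture(name): name is "side" or "top"; returns a dict with "image" (384x512x3 uint8, blue, green, red), "range_z" (384x512 float32, m along the optical axis (not along the pixel's ray), 0 where there is no reading), "intrinsics" (3x3 intrinsics, pixels), "R" (3x3) and "t" (3): a world point X has camera coordinates R X + t. Camera axes: x right, y down, z forward; pixel columns grow to the right and rows downward; lengths in m; the calibration is good to about 2 mm. A picture is of the moment at which its call begins.
A pose or a line that the arm cannot do raises PlanningError and nothing moves.
- close_job(): hands the job in; it is judged then, once.
Trained networks look in the newest picture that a camera, given by its name, has taken for a name from the list of things; names that differ only in an ending like _2 or _b are one class to them, and where a whole thing is asked for, a point or a joint stands for the part that bears it (a point fixed in the world has none). Each returns a list of dicts, best first, with "conf" (0 to 1); they miss things now and then, are a little off and sometimes report something else, mostly with a low value. They report only what shows in the picture. A call takes as long as a camera call.
- spot_in(camera, query): "xy" ([column, row] in pixels, amid what is visible of it).
- silhouettes(camera, query): "region" (384x512 bool, what is visible of it) and "xy" ([column, row] in pixels, amid what is visible of it).
Readings, each from a call of its own:
- current_clock(): time.
- current_joint_pos(): joint angles.
- current_qvel(): joint speeds.
- current_joint_torque(): joint torques, N m.
- current_position(): TCP position.
- current_orientation(): TCP orientation.
- current_force(): force on the tool from outside, world axes, zero at the start.
- current_torque(): the same for the moment, N m.
- current_finger_gap(): finger opening in m.
- current_grip_force(): force on a finger pad.
Only numpy, scipy, OpenCV 4.12 (cv2) and the standard library are available. Lean on these libraries where they do the work, as an engineer would, in place of code of your own. Each camera call takes 0.05 s, during which the arm holds its last target. There are 200 camera calls.

### The job

Set the sorting chute for ring cores: with a fingertip, push the chute's trough round its post until its mouth stands over the middle of the tin that holds the ring core. Then push the locking lever on top of the post clockwise (seen from above) all the way to its stop, leaving the chute where you set it. Grasp and lift nothing, and leave the tins, what is in them and the things around where they are.

Things in the scene. Friction and masses are not known exactly. Their poses are not given: they have to be found in the camera images.
- station: The fixed stand of the swivel chute: grey round foot 106 mm across, upright post 36 mm thick, round steel cap 68 mm across whose top is 94 mm above the table. Origin on the turning axis of chute and lever (the post's axis) at table height; z up. Its -x side looks roughly to the robot. Behind it the fixed winding machine overhangs, above 0.25 m to about x = 0.53.
- chute (a joint): Angle of the chute about the vertical post, rad, range -1.5 to 1.5; 0 when the chute points along the stand's own -x, growing counter-clockwise seen from above (towards the stand's -y). It turns stiffly (about 1.5 N at the flank) and stays where it is left.
- chute_mouth (a point): The middle of the mouth of the chute, 105 mm from the turning axis, 54 mm above the table. The chute is an aluminium trough, 37 mm wide outside, running out and down from a dark collar (52 mm across) on the post to a mouth end 115 mm from the axis; its underside clears the tins by about 15 mm.
- chute_flank (a point): The point midway between the two upright side walls of the chute, 95 mm from the turning axis and 68 mm above the table. Each wall's outer face is 18.5 mm to the side of this point; here the walls reach from about 54 to 82 mm above the table, so a finger beside either wall can push the chute round.
- lock_lever (a joint): Angle of the locking lever about the same vertical axis, rad: 0 fully released, 1.1 locked against its stop; grows clockwise seen from above. Needs about 1.2 N at the arm and stays where it is left. (The lock is only a model: it adds no resistance to the chute, which can still be pushed after it.)
- lever_ball (a point): Centre of the black ball, 19 mm across, at the end of the locking lever, 50 mm from the turning axis and 113 mm above the table. The lever's steel arm is an 11 mm thick bar from the axis to the ball, on top of the post, on the robot's side, sweeping above the chute; its centre line is about 112 mm above the table and the top edge of the chute below it at most 88 mm.
- tin_core: Round open steel tin, outside 70 mm across the rim, 66 mm at the foot, 36 mm tall, wall 3 mm, floor 4 mm, standing loose on the table about 105 mm from the post's axis. Origin at the centre of its underside. It holds the grey ring core. This is the tin the chute must serve.
- tin_bolt: Round open steel tin, outside 70 mm across the rim, 66 mm at the foot, 36 mm tall, wall 3 mm, floor 4 mm, standing loose on the table about 105 mm from the post's axis. Origin at the centre of its underside. It holds the socket head bolt.
- tin_clip: Round open steel tin, outside 70 mm across the rim, 66 mm at the foot, 36 mm tall, wall 3 mm, floor 4 mm, standing loose on the table about 105 mm from the post's axis. Origin at the centre of its underside. It holds the black steel clip.
- core: Grey ring (toroid) core, 36 mm across, 15 mm high, lying in its tin. Origin at the centre of its underside.
- bolt: Socket head bolt, 13 x 44 x 14 mm, lying in its tin. Origin at the centre of its underside.
- clip: Black steel clip, 26 x 22 x 12 mm, lying in its tin. Origin at the centre of its underside.
- tape_roll: Bystander: roll of masking tape lying flat, 65 mm across, 18 mm high. Origin at the centre of its underside.
- roller: Bystander: white grooved nylon roller standing on its flat side, 39 mm across, 21 mm high. Origin at the centre of its underside.
- pliers: Bystander: pliers lying flat, 49 x 158 x 11 mm. Origin at the centre of its underside.

How it is judged:
On the way, in this order (a step that is already met when the one before it is completed fails the run):
1. the chute rests with its mouth over the middle of the core's tin, the lever not yet swung (horizontal distance between chute_mouth and tin_core below 0.015 m and value of joint lock_lever below 0.5 rad and velocity of joint chute between -0.05 and 0.05 rad/s), for 0.2 s.
2. the lever is at its stop (value of joint lock_lever above 1.02 rad), for 0.2 s.
At the end, for the whole second after the job is handed in: The chute is at rest with its mouth within 15 mm, seen from above, of the centre of the tin holding the ring core; the lever is within 0.08 rad of its locked stop; the tins, their contents and the loose things around are within 15 mm of where they were (horizontal distance between chute_mouth and tin_core below 0.015 m and value of joint lock_lever above 1.02 rad and velocity of joint chute between -0.05 and 0.05 rad/s and velocity of joint lock_lever between -0.05 and 0.05 rad/s and distance of each of tin_core, tin_bolt, tin_clip, core, bolt, clip, tape_roll, roller, pliers from where it was at the start of the episode below 0.015 m); the robot touches nothing.
It fails at once if the lever is swung while the chute's mouth is not over the core's tin (more than 20 mm off) (value of joint lock_lever above 0.55 rad and horizontal distance between chute_mouth and tin_core above 0.02 m).
It fails at once if a tin, its content or a bystander is lifted (height (world z) of any of tin_core, tin_bolt, tin_clip, tape_roll, roller, pliers above 0.012 m or height (world z) of any of core, bolt, clip above 0.022 m).
It fails at once if a tin, its content or a bystander is pushed more than 20 mm away (distance of any of tin_core, tin_bolt, tin_clip, core, bolt, clip, tape_roll, roller, pliers from where it was at the start of the episode above 0.02 m).
It also fails if it takes over 64 s, if anything falls off the work surface, if the arm or the gripper's body presses on something with over 40 N, if the wrist force passes 120 N, or if a joint passes its speed limit or range.

## Working session

There is one attempt and no reset: what is moved stays moved. The work goes in short steps, each a Python script; the robot and the scene stay as the last script left them, time stands still between calls to the robot, and variables do not carry over. Pictures are saved under pics/ and viewed, at most 10 in all, crops included, and the job is handed in when it is done.

```bash
mkdir -p pics; cat > h.py <<'E'
from bench import *
import numpy as np, cv2
def world(c,xy,z=None):
    """pixel -> world by depth, or on the plane of height z"""
    K,R,t=map(np.asarray,(c["intrinsics"],c["R"],c["t"]))
    r=np.linalg.inv(K)@[xy[0],xy[1],1.]; o=-R.T@t; d=R.T@r
    s=(z-o[2])/d[2] if z is not None else c["range_z"][int(round(xy[1])),int(round(xy[0]))]
    return o+s*d
def cloud(c,m):
    v,u=np.nonzero(m&(c["range_z"]>0)); K,R,t=map(np.asarray,(c["intrinsics"],c["R"],c["t"]))
    z=c["range_z"][v,u]; P=(np.linalg.inv(K)@np.stack([u,v,np.ones_like(u)]))*z
    return (R.T@(P-t[:,None])).T
E
python3 - <<'E'
from h import *
for n in ("top","side"):
    c=capture(n); cv2.imwrite(f"pics/{n}0.png",c["image"]); np.save(n+".npy",c,allow_pickle=True)
    print(n,-np.asarray(c["R"]).T@c["t"])
    for q in ["station","chute","lock_lever","tin_core","tin_bolt","tin_clip","core","bolt","clip","tape_roll","roller","pliers"]:
        for d in silhouettes(n,q)[:3]:
            P=cloud(c,d["region"])
            print(q,round(d["conf"],2),np.round(d["xy"]),d["region"].sum(), np.round(np.r_[np.median(P,0),P.min(0),P.max(0)],3) if len(P) else None)
print(current_clock())
E
```

```text
top [ 0.40194493 -0.12287942  0.99116993]
station 0.56 [268. 179.] 1801 [ 0.481 -0.168  0.062  0.387 -0.222 -0.004  0.552 -0.109  0.124]
station 0.29 [145. 212.] 347 [ 0.402  0.122  0.016  0.372  0.087 -0.005  0.436  0.151  0.022]
chute 0.85 [272. 198.] 506 [ 0.431 -0.188  0.06   0.388 -0.214  0.051  0.477 -0.162  0.09 ]
lock_lever 0.78 [261. 173.] 212 [ 0.484 -0.156  0.117  0.443 -0.17   0.061  0.511 -0.147  0.124]
lock_lever 0.37 [370. 198.] 441 [ 0.432 -0.427  0.01   0.361 -0.449 -0.001  0.517 -0.402  0.016]
tin_core 0.94 [296. 196.] 489 [ 0.44  -0.248  0.005  0.404 -0.277 -0.002  0.472 -0.21   0.041]
tin_bolt 0.85 [222. 182.] 596 [ 0.471 -0.055  0.005  0.434 -0.094 -0.005  0.505 -0.021  0.038]
tin_bolt 0.66 [368. 197.] 429 [ 0.432 -0.427  0.01   0.364 -0.449 -0.002  0.517 -0.402  0.016]
tin_clip 0.81 [251. 211.] 518 [ 0.394 -0.142  0.005  0.362 -0.179 -0.001  0.427 -0.11   0.039]
core 0.71 [157. 166.] 207 [ 0.511  0.108  0.019  0.492  0.088 -0.003  0.531  0.131  0.025]
bolt 0.56 [220. 182.] 25 [ 0.473 -0.059  0.013  0.453 -0.064  0.006  0.489 -0.054  0.02 ]
clip 0.54 [253. 210.] 
[... 1083 characters left out ...]
07 0.098 0.019 0.491 0.086 0.001 0.528 0.123 0.027]
bolt 0.64 [253. 247.] 770 [ 0.437 -0.243  0.022  0.404 -0.277 -0.001  0.475 -0.164  0.04 ]
bolt 0.6 [238. 165.] 227 [ 0.401  0.109  0.015  0.375  0.084 -0.     0.43   0.155  0.022]
bolt 0.55 [273. 168.] 146 [ 0.51   0.101  0.019  0.491  0.086 -0.001  0.534  0.159  0.027]
clip 0.41 [276. 187.] 210 [ 0.489 -0.161  0.117  0.444 -0.173  0.096  0.51  -0.141  0.125]
tape_roll 0.83 [238. 167.] 268 [ 0.401  0.116  0.015  0.372  0.084 -0.     0.433  0.181  0.022]
pliers 0.71 [257. 309.] 865 [ 0.434 -0.43   0.01   0.36  -0.449 -0.001  0.516 -0.394  0.016]
pliers 0.55 [277. 188.] 255 [ 0.489 -0.161  0.117  0.441 -0.173  0.001  0.528  0.047  0.125]
1.3
```

```bash
python3 - <<'E'
import cv2,numpy as np
a=cv2.imread("pics/top0.png")[130:260,120:420]; cv2.imwrite("pics/t1.png",cv2.resize(a,(800,347),interpolation=cv2.INTER_CUBIC))
from h import *
c=np.load("top.npy",allow_pickle=True).item()
P=cloud(c,np.ones((384,512),bool))
def fit(m,it=5):
    Q=P[m][:,:2]; A=np.c_[2*Q,np.ones(len(Q))]; s=np.linalg.lstsq(A,(Q**2).sum(1),rcond=None)[0]
    return s[:2],np.sqrt(s[2]+s[:2]@s[:2]),len(Q)
for n,g in dict(core=(.438,-.243),bolt=(.47,-.057),clip=(.394,-.145)).items():
    m=(abs(P[:,2]-.036)<.004)&(np.hypot(P[:,0]-g[0],P[:,1]-g[1])<.042)
    print(n,fit(m), (P[m].min(0)+P[m].max(0))[:2]/2)
m=(abs(P[:,2]-.094)<.004)&(np.hypot(P[:,0]-.49,P[:,1]+.16)<.06)
print("cap",m.sum(),P[m].min(0),P[m].max(0),np.median(P[m],0))
m=(P[:,2]>.104)&(P[:,2]<.13)&(np.hypot(P[:,0]-.48,P[:,1]+.16)<.07); print("lever",P[m].min(0),P[m].max(0)); Q=P[m][:,:2]; print(Q.mean(0),np.linalg.svd(Q-Q.mean(0))[2][0])
m=(P[:,2]>.048)&(P[:,2]<.09)&(P[:,0]<.44)&(np.hypot(P[:,0]-.43,P[:,1]+.19)<.06);Q=P[m][:,:2]; print("chute",Q.mean(0),Q.min(0),Q.max(0))
E
```

```text
core (array([ 0.43885465, -0.24377835]), np.float64(0.03292414790804854), 100) [ 0.43805006 -0.24402269]
bolt (array([ 0.46871029, -0.05888971]), np.float64(0.033119734090490266), 106) [ 0.46804713 -0.05870944]
clip (array([ 0.39463516, -0.14247882]), np.float64(0.03298616053476036), 106) [ 0.39471659 -0.14320586]
cap 490 [ 0.46745236 -0.19258782  0.09011935] [ 0.53354178 -0.12686148  0.0977222 ] [ 0.50280558 -0.16200985  0.09388083]
lever [ 0.44280402 -0.17241759  0.10402624] [ 0.51162478 -0.13133273  0.12406832]
[ 0.4801404  -0.15724482] [-0.99738805  0.07222928]
chute [ 0.41605294 -0.19136816] [ 0.38550565 -0.21688406] [ 0.43967937 -0.16223156]
```

View pics/t1.png

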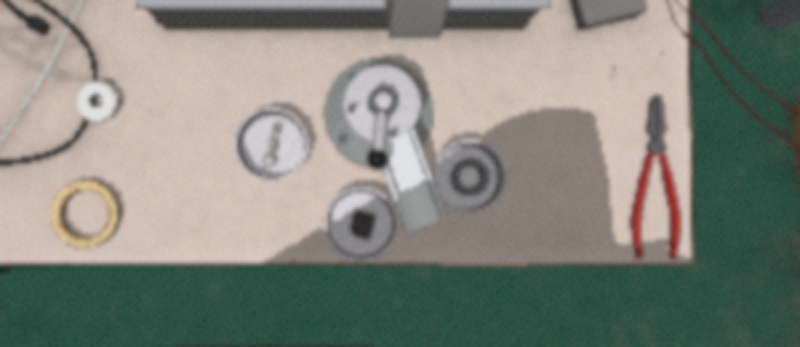

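View pics/side0.png

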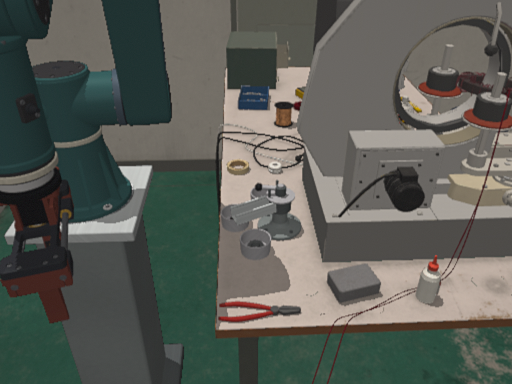

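The top view shows the grey ring in the tin at the right of the chute, at crop (468,177). The chute points between that tin and the clip tin, with its mouth at about (420,215). The lever ball is at (377,158). In the side view the machine stands behind the station and the space on the robot's side is free. The axis is near (0.500, -0.160). The chute is at about 20°, and the core tin is at about 53.6°.

```bash
cat >> h.py <<'E'
from scipy.spatial.transform import Rotation as Ro
AX=np.array([.5005,-.160])
def pose(a,r,s,z,sgn=1,yaw=None):
    """TCP beside a radial arm at angle a (deg), radius r, offset s clockwise; tool y along the tangent"""
    b=np.radians(a); u=np.array([-np.cos(b),-np.sin(b)]); n=np.array([-np.sin(b),np.cos(b)])
    w=np.radians(a if yaw is None else yaw); y=sgn*np.array([-np.sin(w),np.cos(w),0]); zt=np.array([0,0,-1.])
    q=Ro.from_matrix(np.c_[np.cross(y,zt),y,zt]).as_quat()
    return [*(AX+r*u+s*n),z],q
E
python3 - <<'E'
from h import *
print(Ro.from_quat(current_orientation()).as_matrix().round(2).tolist())
for sg in (1,-1):
    for a,r,s,z in [(20,.095,.05,.2),(20,.095,.05,.058),(53,.095,.032,.058),(53,.095,.032,.2),(-8,.045,-.035,.101),(-71,.045,-.019,.101)]:
        q=inverse_kinematics(*pose(a,r,s,z,sg)); print(sg,a,s,z,None if q is None else np.round(q,2))
E
```

```text
[[0.96, 0.27, 0.0], [0.27, -0.96, 0.0], [0.0, -0.0, -1.0]]
1 20 0.05 0.2 [-0.52  0.12  1.9  -0.    1.11 -2.44]
1 20 0.05 0.058 [-0.52  0.36  2.07 -0.    0.72 -2.44]
1 53 0.032 0.058 None
1 53 0.032 0.2 None
1 -8 -0.035 0.101 [-0.54  0.36  1.88 -0.    0.9  -1.97]
1 -71 -0.019 0.101 [-0.4   0.35  1.89 -0.    0.9  -0.73]
-1 20 0.05 0.2 [-0.52  0.12  1.9  -0.    1.11  0.7 ]
-1 20 0.05 0.058 [-0.52  0.36  2.07 -0.    0.72  0.7 ]
-1 53 0.032 0.058 [-0.63  0.41  1.96 -0.    0.78  0.02]
-1 53 0.032 0.2 [-0.63  0.2   1.81 -0.    1.14  0.02]
-1 -8 -0.035 0.101 [-0.54  0.36  1.88 -0.    0.9   1.17]
-1 -71 -0.019 0.101 [-0.4   0.35  1.89 -0.    0.9   2.41]
```

```bash
python3 - <<'E'
from h import *
move_gripper(0)
q=pose(40,.1,0,.2,-1)[1]
move_ptp([.3,-.35,.2],q)
move_ptp(*pose(20,.095,.052,.2,-1))
servo_line(*pose(20,.095,.052,.058,-1),rate=.12)
p=pose(20,.095,.02,.058,-1)
hit=servo_line(*p,rate=.03,contact_N=1.0)
b=np.radians(20); d=np.array(current_position())[:2]-AX
s=d@[-np.sin(b),np.cos(b)]; print("hit",hit,"s",s,current_force(),current_clock())
c=capture("top"); cv2.imwrite("pics/t2.png",cv2.resize(c["image"][130:260,170:370],(800,520)))
E
```

```text
hit True s 0.02898412916047525 [0.65009062 0.40824928 1.25815116] 6.675
```

View pics/t2.png

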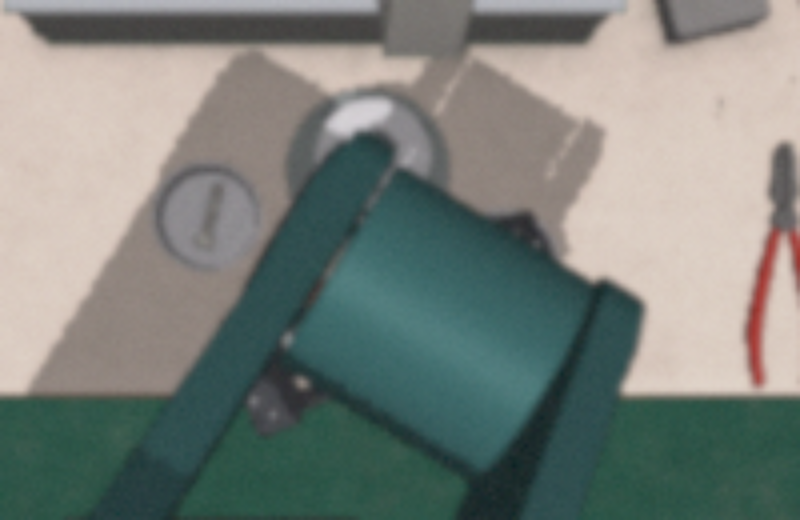

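The arm hides the chute in this picture. Contact came at about the expected offset, so I push along the arc, stop a little short, retreat and measure.

```bash
cat >> h.py <<'E'
def look(name):
    c=capture("top"); 
    if name: cv2.imwrite(f"pics/{name}.png",cv2.resize(c["image"][130:260,170:370],(800,520)))
    P=cloud(c,np.ones((384,512),bool)); rel=P[:,:2]-AX; r=np.hypot(*rel.T); a=np.degrees(np.arctan2(-rel[:,1],-rel[:,0]))
    m=(P[:,2]>.045)&(P[:,2]<.09)&(r>.07)&(r<.12)
    print("chute: n",m.sum(),"mean",a[m].mean().round(1),"mid of range",(np.percentile(a[m],2)+np.percentile(a[m],98))/2)
    m=(P[:,2]>.104)&(P[:,2]<.128)&(r>.02)&(r<.065); print("lever: n",m.sum(),np.median(a[m]).round(1),"r max",r[m].max().round(3))
    m=(abs(P[:,2]-.036)<.004)&(np.hypot(P[:,0]-.4385,P[:,1]+.244)<.045); print("core tin ring",m.sum(),(P[m].min(0)+P[m].max(0))[:2]/2)
E
python3 - <<'E'
from h import *
for a in np.arange(23,51,4.5):
    servo_line(*pose(a,.095,.031,.058,-1),rate=.05)
print(a,current_force(),current_clock())
servo_line(*pose(a,.095,.050,.058,-1),rate=.1)
p=current_position(); servo_line([*p[:2],.2],rate=.25)
move_ptp([.26,-.40,.2],pose(40,.1,0,.2,-1)[1])
look("t3"); print(current_clock())
E
```

```text
50.0 [ 0.38390918 -0.13735968 -0.81367812] 8.825
chute: n 521 mean 4.7 mid of range -15.863972806718422
lever: n 106 -6.4 r max 0.058
core tin ring 82 [ 0.43799079 -0.24287888]
10.9
```

View pics/t3.png

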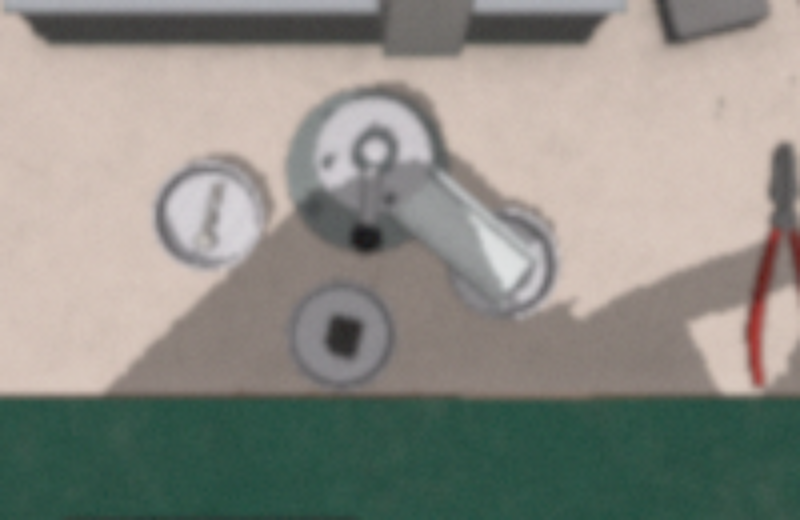

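The chute now lies over the core tin, with its mouth at about (505,270) and the tin centre at about (505,262). The other tins look unmoved. I'll measure the angle with the background excluded.

```bash
python3 - <<'E'
from h import *
c=capture("top"); P=cloud(c,np.ones((384,512),bool)); rel=P[:,:2]-AX; r=np.hypot(*rel.T); a=np.degrees(np.arctan2(-rel[:,1],-rel[:,0]))
m=(P[:,2]>.045)&(P[:,2]<.092)&(r>.06)&(r<.125)&(a>15)&(a<90)
Q=rel[m]; hull=cv2.minAreaRect(Q.astype(np.float32)); print(hull, m.sum())
print("mean",a[m].mean(), "mean xy angle",np.degrees(np.arctan2(*-Q.mean(0)[::-1])), "rmax",r[m].max())
for lo,hi in((.07,.08),(.08,.09),(.09,.1),(.1,.11)):
    k=m&(r>lo)&(r<hi); print(lo,k.sum(),a[k].min().round(1),a[k].max().round(1),a[k].mean().round(1))
E
```

```text
((-0.05647984519600868, -0.06684307754039764), (0.058766089379787445, 0.03839254006743431), 49.836265563964844) 393
mean 50.659701662117406 mean xy angle 50.62446709340739 rmax 0.118267573066864
0.07 73 34.4 64.7 51.0
0.08 69 36.7 63.2 50.6
0.09 67 37.8 61.2 50.6
0.1 71 39.4 60.8 50.9
```

The chute is at about 50.5° and the tin centre at about 53.5°. I'll give it a small nudge, then swing the lever.

```bash
python3 - <<'E'
from h import *
move_ptp(*pose(51,.095,.050,.2,-1)); servo_line(*pose(51,.095,.050,.058,-1),rate=.2)
servo_line(*pose(53,.095,.031,.058,-1),rate=.04)
sleep(.2); servo_line(*pose(53,.095,.050,.058,-1),rate=.1)
p=current_position(); servo_line([*p[:2],.17],rate=.25)
sleep(.3); print(current_clock())
L0=-6.5
def lp(a,extra=0,z=.103):
    b=np.radians(a); s=.0100*abs(np.sin(b))+.0135*abs(np.cos(b))+.0085+extra
    return pose(a,.042,-s,z,-1,yaw=0)
move_ptp(*lp(L0,.022,.17)); print(current_position())
servo_line(*lp(L0,.022),rate=.12)
print("touch on way down?",current_force())
for a in np.r_[L0,np.arange(-12,-62,-6)]: servo_line(*lp(a),rate=.05)
print(current_force())
hit=False
for a in (-64,-68,-72,-76):
    hit=servo_line(*lp(a),rate=.03,contact_N=5)
    if hit: break
print("stop",hit,a,current_force(),current_position(),current_clock()); sleep(.3)
E
```

```text
14.9167
[ 0.45332739 -0.19984709  0.16968729]
touch on way down? [-0.71557285 -0.15404894  0.17358784]
[ 0.61072932 -1.06886359  0.14692005]
stop True -68 [-2.43528545 -3.61857258  2.23430126] [ 0.46263616 -0.13177479  0.10297438] 19.9167
```

```bash
python3 - <<'E'
from h import *
p=np.array(current_position()); servo_line([p[0]-.02,p[1]-.008,p[2]],rate=.06)
p=current_position(); servo_line([*p[:2],.2],rate=.25)
move_ptp([.26,-.40,.2],pose(40,.1,0,.2,-1)[1])
c=capture("top"); cv2.imwrite("pics/t4.png",cv2.resize(c["image"][130:260,170:370],(800,520)))
P=cloud(c,np.ones((384,512),bool)); rel=P[:,:2]-AX; r=np.hypot(*rel.T); a=np.degrees(np.arctan2(-rel[:,1],-rel[:,0]))
m=(P[:,2]>.045)&(P[:,2]<.092)&(r>.06)&(r<.125)&(a>15)&(a<90); print("chute",a[m].mean())
for lo in(.02,.03,.04,.05):
    m=(P[:,2]>.104)&(P[:,2]<.128)&(r>lo)&(r<lo+.01); print("lever",m.sum(),a[m].mean(),np.median(a[m]))
print(current_clock())
E
```

```text
chute 54.14588111441046
lever 30 -52.552026610953895 -60.3066915094243
lever 21 -60.157943463132945 -59.99303509283755
lever 28 -60.672367016806945 -60.64537006204541
lever 27 -60.00804764586141 -59.870326103896645
22.575
```

View pics/t4.png

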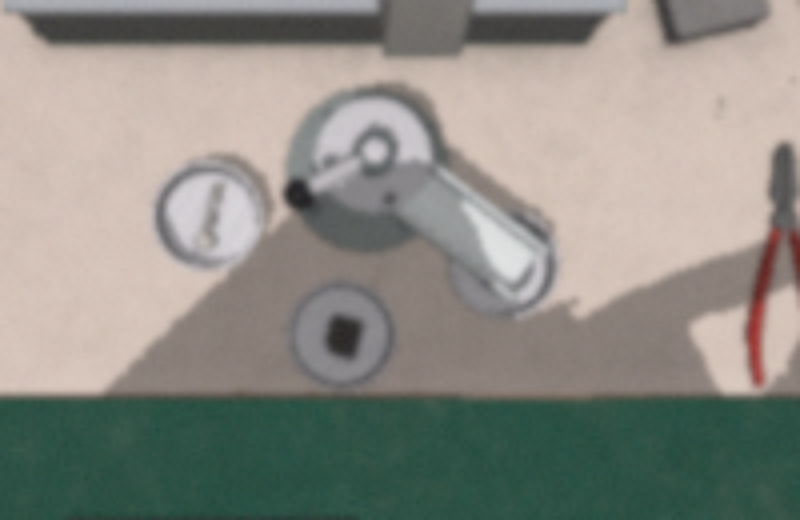

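The chute is at 54°, over the tin centre. The lever is at -60°, about 54° of travel against the 63° it needs, so it may be short of its stop. I'll push it again with a higher force threshold.

```bash
python3 - <<'E'
from h import *
def lp(a,extra=0,z=.103):
    b=np.radians(a); s=.0100*abs(np.sin(b))+.0135*abs(np.cos(b))+.0085+extra
    return pose(a,.042,-s,z,-1,yaw=0)
move_ptp(*lp(-57,.02,.17)); servo_line(*lp(-57,.02),rate=.12)
servo_line(*lp(-57),rate=.05)
hit=False
for a in np.arange(-60,-81,-2):
    hit=servo_line(*lp(a),rate=.03,contact_N=12)
    print(a,hit,np.round(current_force(),1))
    if hit or np.linalg.norm(current_force())>14: break
sleep(.4)
p=np.array(current_position()); servo_line([p[0]-.02,p[1]-.008,p[2]],rate=.06)
p=current_position(); servo_line([*p[:2],.2],rate=.25)
move_ptp([.26,-.40,.2],pose(40,.1,0,.2,-1)[1])
c=capture("top"); cv2.imwrite("pics/t5.png",cv2.resize(c["image"][130:260,170:370],(800,520)))
P=cloud(c,np.ones((384,512),bool)); rel=P[:,:2]-AX; r=np.hypot(*rel.T); a=np.degrees(np.arctan2(-rel[:,1],-rel[:,0]))
m=(P[:,2]>.045)&(P[:,2]<.092)&(r>.06)&(r<.125)&(a>15)&(a<90); print("chute",a[m].mean())
for lo in(.02,.03,.04,.05):
    m=(P[:,2]>.104)&(P[:,2]<.128)&(r>lo)&(r<lo+.01); print("lever",m.sum(),a[m].mean(),np.median(a[m]))
c0=np.load("top.npy",allow_pickle=True).item()
P=cloud(c0,np.ones((384,512),bool)); rel=P[:,:2]-AX; r=np.hypot(*rel.T); a=np.degrees(np.arctan2(-rel[:,1],-rel[:,0]))
for lo in(.02,.03,.04,.05):
    m=(P[:,2]>.104)&(P[:,2]<.128)&(r>lo)&(r<lo+.01); print("lever at start",m.sum(),np.median(a[m]))
print(current_clock())
E
```

```text
-60 False [ 0.3  0.  -0.4]
-62 False [ 0.5  0.1 -0.1]
-64 False [ 0.8 -0.3  0.2]
-66 False [-3.3 -3.9  0.5]
-68 False [-7.7 -9.9  3.3]
-70 False [-12.  -15.1   4.6]
chute 54.148087478575995
lever 29 -51.68378135422613 -59.48167670283287
lever 23 -56.87412332961627 -59.79950550300669
lever 28 -60.642219062835274 -60.41792460961143
lever 27 -60.0118356893193 -60.30395974405859
lever at start 28 -8.539752630032428
lever at start 25 -5.6903111374021655
lever at start 27 -5.047450057866143
lever at start 29 -6.355024555497209
29.3833
```

The lever held at -60° against about 19 N, so it seems to be on its stop, possibly the pin on the cap. I'll check with a close-up.

```bash
python3 - <<'E'
from h import *
c=capture("side")["image"]; t=cv2.imread("pics/t5.png")
a=cv2.resize(c[170:260,205:315],(440,360),interpolation=cv2.INTER_CUBIC)
b=cv2.resize(t[70:270,270:470],(360,360),interpolation=cv2.INTER_CUBIC)
cv2.imwrite("pics/z.png",np.hstack([a,b]))
for n in ("tin_core","tin_bolt","tin_clip","core","bolt","clip","tape_roll","roller","pliers"):
    pass
c0=np.load("top.npy",allow_pickle=True).item(); c1=capture("top"); cv2.imwrite("pics/diff.png",cv2.absdiff(c0["image"],c1["image"]))
for n,g in dict(core=(.438,-.243),bolt=(.468,-.0588),clip=(.3946,-.143)).items():
  for c in (c0,c1):
    P=cloud(c,np.ones((384,512),bool)); m=(abs(P[:,2]-.036)<.004)&(np.hypot(P[:,0]-g[0],P[:,1]-g[1])<.042); Q=P[m][:,:2]
    s=np.linalg.lstsq(np.c_[2*Q,np.ones(len(Q))],(Q**2).sum(1),rcond=None)[0]; print(n,s[:2].round(4))
E
```

```text
core [ 0.4389 -0.2438]
core [ 0.4389 -0.2437]
bolt [ 0.4687 -0.0589]
bolt [ 0.4687 -0.059 ]
clip [ 0.3946 -0.1425]
clip [ 0.3946 -0.1425]
```

View pics/z.png

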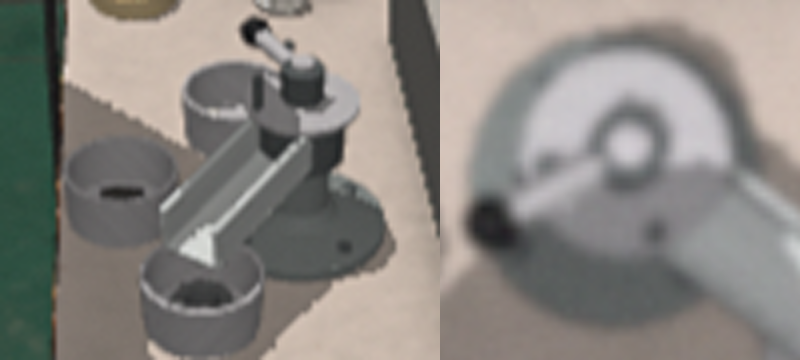

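The close-up shows the lever lying against its stop pin at (550,160). The chute mouth is over the ring core tin at about (200,265), and the three tins have not moved.

```bash
python3 -c "
from h import *
print(close_job(),current_clock())"
```

```text
the job is handed in; nothing more can be done
the job is handed in; nothing more can be done
```

I set the chute over the ring core's tin (about 54° against the tin's 53.5°), pushed the lever clockwise until it rested on what looks like its stop pin and held against about 19 N, and handed the job in; the measured lever travel was about 0.96 rad, so the 1.02 rad threshold rests on the lever not having started fully released, and no verdict came back.

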